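Load a vase into the drying rack on its ware board

TASK

The rack is about to be moved, so load it safely: stand the bottle-shaped clay vase upright in the middle of the ware board's square pad while the board is still outside the rack, and let go of it. Then, using the board's handle, slide the board with the vase on it straight in through the mouth and under the slats as far as the back rail, and shift it sideways to the wall on the left (facing the mouth), so that the pad sits behind the stop post and cannot slide back out. The vase must not fall over or touch the rack, and the jar, bowl and cup must be left where they are.

Things in the scene. Friction and masses are not known exactly. Their poses are not given: they have to be found in the camera images.
- vase_mid (a point): Grey-green clay vase like a bottle, 125 mm tall, 0.2 to 0.4 kg: foot 52 mm across, belly 66 mm (22 to 42 mm up), straight neck 30 mm across from 72 to 114 mm above the foot (hold it there), rim 36 mm. Point: its centre, 62.5 mm above the foot; z upright. Starts standing on the table, left or right of the work.
- board_pad (a point): Loose plywood ware board like a paddle, 0.38 kg, 12 mm thick with the slippery nylon glides under it (friction about 0.15): pad 100 mm long (x) by 96 mm wide (y), then a neck 24 mm wide reaching 140 mm farther towards -x. Point: centre of the pad's top face, marked by a darker disc 72 mm across. x points from handle to pad, y left, z up. Starts on the table before the rack's mouth.
- board_handle (a point): Wooden grip standing on the board's neck: a bar 60 mm long (along x), 18 mm wide (y), from 12 to 64 mm above the table. Point: its middle, 42 mm above the table, 155 mm from the pad's centre towards the board's -x. Axes as the board's. It stays outside the rack.
- rack: Fixed steel drying rack, no floor. Origin on the table, where the pad's centre is once pushed straight in from the mouth's middle to the back rail; x points in, y left, z up. Inner wall faces at y -65 and +93 mm; walls x -55 to 69, 158 high, with 40 mm high ends forward to x -85. Back rail's face x 50 mm, 22 high. Fully loaded, the pad's centre is at x 0, y +45 mm, touching rail and left wall.
- rack_roof (a point): Middle of the underside of the rack's roof, 158 mm above the table: three wooden slats lying across (along y), 24 mm wide with 21 mm gaps, covering x -55 to 59 mm in the rack's frame. Axes as the rack's.
- rack_stop (a point): Stop post at the left of the rack's mouth, 40 mm high: in the rack's frame x -84 to -66 mm, y 68 to 93 mm, so that the mouth is free from y -65 to +68 mm. Point: middle of its top. The pad's left part must end up behind it (farther in). Axes as the rack's.
- jar_mid (a point): Bystander: closed white plastic glaze jar, 72 mm across, 90 mm tall; this point is at its centre. Leave it alone.
- bowl: Bystander: open terracotta bowl, 110 mm across, 50 mm tall; origin under its centre. Leave it alone.
- cup: Bystander: open white plastic cup, 76 mm across, 100 mm tall; origin under its centre. Leave it alone.

How it is judged:
By the outcome, as a careful person would: the job done as asked, in the order asked, and still so for the second after the job is handed in, with the robot touching nothing.
It also fails if it takes over 67 s, if anything falls off the work surface, if the arm or the gripper's body presses on something with over 40 N, if the wrist force passes 120 N, or if a joint passes its speed limit or range.

ROBOT

A 7-joint arm with a two-finger parallel gripper is mounted at the origin on the work surface. World frame = base frame: x ahead of the robot, y to its left, z up, the work surface at z = 0. Lengths are in mm, angles in rad, forces in N, time in s.
With the tool pointing down it reaches from about 400 to 875 mm from the base axis. Payload 4.4 kg.
Tool frame: the origin (TCP) lies midway between the tips of the shut fingers; the grasp point (between the pads) lies 19 mm behind it; z points along the fingers, y is the line along which they close (so a half turn about z gives the same grasp; the last joint's range is limited). The gripper opens to 85 mm and grips with 20 to 120 N. Pads are 22 mm wide; open, the fingers measure 114 mm over their backs; the gripper's body (76 mm by 85 mm) begins 54 mm behind the grasp point. The pads swing forward as they close: fully open they stand 13 mm farther back than shut.
Start: joints at [1.193, 0.628, 0.038, 1.517, -0.027, 0.996, -0.02], TCP at [199.431, -618.664, 193.613] pointing down, gripper open.
Joint ranges: [-3.06, 3.06], [-0.37, 2.12], [-1.25, 1.32], [0.18, 2.47], [-1.1, 4.24], [0.23, 1.98], [-2.94, 2.94]. Speed limits (rad/s): [2.57, 2.57, 3.14, 3.14, 3.14, 3.14, 3.14].

INTERFACE

Orientations are given as [roll, pitch, yaw] about the fixed x, y, z axes, in that order (R = Rz(yaw) Ry(pitch) Rx(roll)).
In Python, from cell import telemetry, eyes, ctrl, finder gives the robot as it stands.
- The arm moves only by the tool move_arm, never from a script. Its argument "steps" is a list of rows, each a list of 7 numbers: the turn, a rotation vector about the world's x, y, z in degrees, then the shift along the world's x, y, z in m, then the finger opening in m, from 0 to 0.0854. A call has 1 to 5 rows; each row shifts and turns the commanded pose from where the row before left it; what a row does not reach is not made up. A row lasts 1/10 s, in which the tool goes at most 50 mm and 8.59 degrees, less where a joint would pass 70% of its speed; a pose out of reach is approached as far as the arm can. A call with a gripper value outside its range is refused whole. The fingers move at their own pace and stop on an object; the grip force is fixed at half the most. Time passes only in rows, so rows that do not move let the fingers close. It gives the time, the measured TCP pose, the force, the opening and the grip force at its end, in the units of the state.
- telemetry.read_state(): the state, without advancing time (a new reading comes with each control period).
- eyes.get_image(name): name is "side" or "top" or "wrist"; returns (picture, depth): 384x512x3 uint8, blue, green, red; 384x512 float32, mm along the optical axis (not along the pixel's ray), 0 where there is no reading.
- eyes.calibration(name): a dict with "fx", "fy", "cx", "cy" (pixels), "position" and "attitude" of the camera in the world. Camera axes: x right, y down, z forward; pixel columns grow to the right and rows downward; lengths in mm; the calibration is good to about 2 mm. A picture is of the moment at which its call begins: read the wrist's pose just before it. calibration takes no time and is no camera call; for the wrist camera it gives the pose at the moment of the call.
- ctrl.finish_job(): hands the job in; it is judged then, once.
Trained networks look in the newest picture that a camera, given by its name, has taken for a name from the list of things; names that differ only in an ending like _2 or _b are one class to them, and where a whole thing is asked for, a point or a joint stands for the part that bears it (a point fixed in the world has none). Each returns a list of dicts, best first, with "confidence" (0 to 1); they miss things now and then, are a little off and sometimes report something else, mostly with a low value. They report only what shows in the picture. A call takes as long as a camera call.
- finder.boxes_of(camera, name): "location" ([x, y, z] in mm, in the coordinates of the camera as it stood for that picture, good to about 4 mm: the middle of the surface that is visible of it).
- finder.cut_out(camera, name): "mask" (384x512 bool, what is visible of it).
- finder.pinpoint(camera, name): "location" ([x, y, z] in mm, in the coordinates of the camera as it stood for that picture, good to about 4 mm: a listed point, or the origin of a listed thing).
The state is a dict: "clock": time; "qpos": joint angles; "qd": joint speeds; "tau": joint torques, N m; "eef_pos": TCP position; "tool_rot": TCP orientation; "force": force on the tool from outside, world axes, zero at the start; "torque": the same for the moment, N m; "width": finger opening in mm; "gripper_force": force on a finger pad.
Only numpy, scipy, OpenCV 4.12 (cv2) and the standard library are available. Lean on these libraries where they do the work, as an engineer would, in place of code of your own. Each camera call takes 0.05 s, during which the arm holds its last target. There are 200 camera calls.

## Working session

There is one attempt and no reset: what is moved stays moved. The work goes in short steps, Python scripts to look and compute and a tool call to move; the robot and the scene stay as the last step left them, time stands still between calls to the robot, and variables do not carry over. Pictures are saved under pics/ and viewed, at most 13 in all, crops included, and the job is handed in when it is done.

Besides the shell and the picture viewer there is one more tool, called after "Call:" as name(argument=value, ...) on one line, values as JSON. move_arm: Moves the arm, as the interface text tells. Its arguments: {"type":"object","properties":{"steps":{"type":"array"}},"required":["steps"]}

```bash
mkdir -p pics
cat > h.py <<'E'
import numpy as np, cv2
from scipy.spatial.transform import Rotation as R
from cell import telemetry, eyes, ctrl, finder
def cam(n):
    c=eyes.calibration(n); a=np.array(c["attitude"],float)
    M=a if a.shape==(3,3) else R.from_euler('xyz',a).as_matrix()
    return c,M,np.array(c["position"],float)
def w(n,p,cc=None):
    c,M,t=cc or cam(n); return M@np.array(p)+t
def pts(n,names,cc=None):
    for k in names:
        r=finder.pinpoint(n,k)
        for d in r[:2]: print(n,k,round(d["confidence"],2),np.round(w(n,d["location"],cc),1))
def st():
    s=telemetry.read_state(); print({k:np.round(s[k],3) for k in("clock","eef_pos","tool_rot","force","width","gripper_force")})
E
python3 - <<'E'
from h import *
st(); print(eyes.calibration("top"))
for n in("top","side"):
    im,d=eyes.get_image(n); cv2.imwrite(f"pics/{n}0.png",im)
    pts(n,["vase_mid","board_pad","board_handle","rack","rack_roof","rack_stop","jar_mid","bowl","cup"])
E
```

```text
{'clock': np.float64(0.0), 'eef_pos': array([ 199.205, -617.959,  192.677]), 'tool_rot': array([-3.14 ,  0.   ,  0.312]), 'force': array([-0.871,  0.633,  0.144]), 'width': np.float64(85.771), 'gripper_force': np.float64(0.0)}
{'fx': 470.3553906889379, 'fy': 470.3553906889379, 'cx': 250.98069139747452, 'cy': 192.77327459828211, 'position': array([ 515.07505202,   -3.45131061, 1547.01220486]), 'attitude': array([-3.07106278, -0.00501447, -1.5663988 ])}
top vase_mid 0.73 [491.1 382.8  65.5]
top board_pad 0.69 [618.3 -71.5  10.6]
top board_handle 0.74 [ 470.9 -113.    42.9]
top rack 0.61 [792.2 -33.   -3.3]
top rack_roof 0.75 [792.1 -17.3 157.5]
top jar_mid 0.8 [ 523.5 -376.4   42.7]
top bowl 0.71 [793.5 -17.7 159.8]
top bowl 0.7 [ 687.6 -318.9   -0. ]
side vase_mid 0.82 [490.5 381.8  61.5]
side board_pad 0.72 [623.5 -66.6  13.3]
side board_handle 0.81 [ 472.5 -114.9   41.2]
side rack 0.91 [794.1 -30.9  -5.3]
side rack 0.66 [ 527.  -376.    45.6]
side rack_roof 0.92 [791.3 -18.2 157.7]
side rack_stop 0.92 [702.   34.6  40.6]
side jar_mid 0.92 [ 523.1 -378.6   45.8]
side bowl 0.87 [ 6.870e+02 -3.208e+02 -5.000e-01]
side bowl 0.47 [622.7 -69.7  10.9]
side cup 0.85 [707.5 313.6  -1.7]
side cup 0.49 [491.9 381.3  59.8]
```

View pics/top0.png

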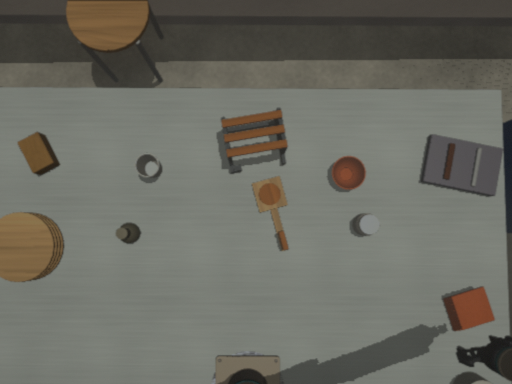

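View pics/side0.png

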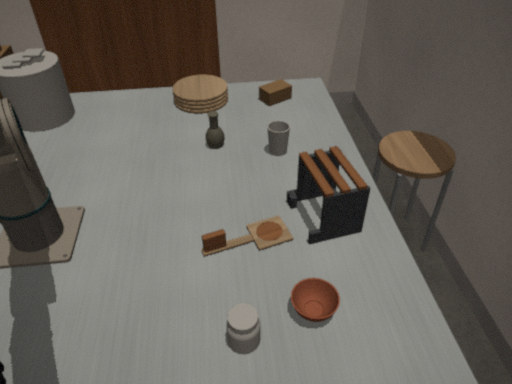

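Run:
```python
from h import *
# roof, slats: top-down depth points
im,d=eyes.get_image("top"); c,M,t=cam("top")
v,u=np.mgrid[:384,:512]
P=np.stack([(u-c["cx"])/c["fx"]*d,(v-c["cy"])/c["fy"]*d,d],-1)@M.T+t
def rect(lo,hi,box,nm):
    m=(d>0)&(P[...,2]>lo)&(P[...,2]<hi)&(P[...,0]>box[0])&(P[...,0]<box[1])&(P[...,1]>box[2])&(P[...,1]<box[3])
    q=P[m]; print(nm,len(q),q[:,2].mean() if len(q) else 0)
    if len(q)>3: print(cv2.minAreaRect(q[:,:2].astype(np.float32)), q[:,:2].mean(0))
rect(145,185,(650,900,-200,150),"roof")
rect(5,20,(540,700,-160,20),"pad")
rect(50,80,(400,540,-180,-40),"handle")
rect(110,140,(430,560,320,450),"vaserim")
for n in ("board","rack","rack_stop"):pass
for n in("top","side"):
    eyes.get_image(n); pts(n,["board_pad","board_handle","rack_roof","rack_stop","vase_mid"])
```

```text
roof 1687 168.03422066728007
((796.0365600585938, -15.98419189453125), (124.67057800292969, 182.5637969970703), 10.06368637084961) [791.03055888 -16.47211009]
pad 1039 11.529561613860162
((620.3779296875, -69.9571304321289), (158.1263427734375, 177.739013671875), 0.16126246750354767) [617.00505657 -70.13808653]
handle 113 63.44897255854994
((472.07330322265625, -110.67388916015625), (59.1041374206543, 18.207935333251953), 15.75159740447998) [ 472.28970936 -110.22620616]
vaserim 113 124.41622224099504
((493.8726501464844, 382.0838928222656), (34.07402038574219, 33.05738830566406), 89.6812744140625) [493.3373902  381.40209631]
top board_pad 0.85 [618.  -70.8  13.5]
top board_handle 0.59 [ 471.3 -115.7   44.7]
top rack_roof 0.9 [790.3 -17.5 160.3]
top rack_stop 0.76 [704.3  35.1  39.9]
top vase_mid 0.94 [486.8 379.8  63.9]
side board_pad 0.77 [619.8 -66.5  12.5]
side board_pad 0.49 [702.2  34.6  40.9]
side board_handle 0.9 [ 474.4 -117.    39.9]
side board_handle 0.56 [625.  -66.5  12.9]
side rack_roof 0.93 [794.6 -14.5 160.3]
side rack_stop 0.94 [703.5  35.1  44.2]
side vase_mid 0.73 [495.4 380.7  57.5]
```

The top view shows the rack at about (255,135), the pad at (270,195), the vase at (125,233), the jar at (368,225), the bowl at (348,173) and the cup at (149,168). The side view agrees: stop post at about (292,198), with the board in front of the mouth. The estimates are consistent: rack origin (792,-31) at yaw 10°, board yaw 16°, and the heights match those given. I'll arc over to the vase now.

Call:
move_arm(steps=[[0,0,-1,0.035,0.027,0.01,0.085],[0,0,-1,0.035,0.027,0.01,0.085],[0,0,0,0.035,0.027,0.01,0.085],[0,0,0,0.035,0.027,0.01,0.085],[0,0,0,0.035,0.027,0,0.085]])

```text
clock: 2.15
eef_pos: [376.4, -483.4, 235.4]
tool_rot: [3.139, -0.001, 0.277]
force: [-0.6, -0.7, 0.1]
width: 84.8
gripper_force: 0.0
```

Call:
move_arm(steps=[[0,0,0,0.035,0.027,0,0.085],[0,0,0,0.035,0.027,0,0.085],[0,0,0,0.035,0.027,0,0.085],[0,0,0,0.007,0.044,0,0.085],[0,0,0,0.007,0.044,0,0.085]])

```text
clock: 2.65
eef_pos: [494.4, -312.9, 233.2]
tool_rot: [-3.142, -0.0, 0.277]
force: [0.1, -0.1, 0.1]
width: 85.0
gripper_force: 0.0
```

Call:
move_arm(steps=[[0,0,0,0.007,0.044,0,0.085],[0,0,0,0.007,0.044,0,0.085],[0,0,0,0.007,0.044,0,0.085],[0,0,0,0.007,0.044,0,0.085],[0,0,0,0.007,0.044,0,0.085]])

```text
clock: 3.15
eef_pos: [528.6, -92.9, 233.9]
tool_rot: [3.141, -0.001, 0.277]
force: [0.2, -0.2, 0.1]
width: 85.3
gripper_force: 0.0
```

Call:
move_arm(steps=[[0,0,0,0.007,0.044,0,0.085],[0,0,0,0.007,0.044,0,0.085],[0,0,0,-0.006,0.042,0,0.085],[0,0,0,-0.006,0.042,0,0.085],[0,0,0,-0.006,0.042,0,0.085]])

```text
clock: 3.65
eef_pos: [524.1, 121.1, 233.8]
tool_rot: [3.142, -0.0, 0.277]
force: [1.1, 0.4, -0.5]
width: 84.5
gripper_force: 0.0
```

Call:
move_arm(steps=[[0,0,0,-0.006,0.042,0,0.085],[0,0,0,-0.006,0.042,0,0.085],[0,0,0,-0.006,0.042,0,0.085],[0,0,0,0,0.042,0,0.085],[0,0,0,0,0,0,0.085]])

```text
clock: 4.15
eef_pos: [504.4, 295.7, 233.6]
tool_rot: [-3.136, -0.001, 0.287]
force: [-0.4, 0.3, -0.0]
width: 85.1
gripper_force: 0.0
```

Run:
```python
from h import *
st(); cc=cam("wrist"); im,d=eyes.get_image("wrist"); cv2.imwrite("pics/w1.png",im)
pts("wrist",["vase_mid"],cc)
c,M,t=cc; v,u=np.mgrid[:384,:512]
P=np.stack([(u-c["cx"])/c["fx"]*d,(v-c["cy"])/c["fy"]*d,d],-1)@M.T+t
m=(d>0)&(P[...,2]>118)&(P[...,2]<132)&(abs(P[...,0]-492)<40)&(abs(P[...,1]-381)<40)
q=P[m]; print(len(q)); print(cv2.minEnclosingCircle(q[:,:2].astype(np.float32)) if len(q) else 0)
```

```text
{'clock': np.float64(4.15), 'eef_pos': array([504.405, 295.704, 233.621]), 'tool_rot': array([-3.136e+00, -1.000e-03,  2.870e-01]), 'force': array([-0.352,  0.28 , -0.041]), 'width': np.float64(85.055), 'gripper_force': np.float64(0.0)}
wrist vase_mid 0.77 [494.1 384.3  64.3]
1112
((494.3058166503906, 382.293701171875), 18.017040252685547)
```

View pics/w1.png

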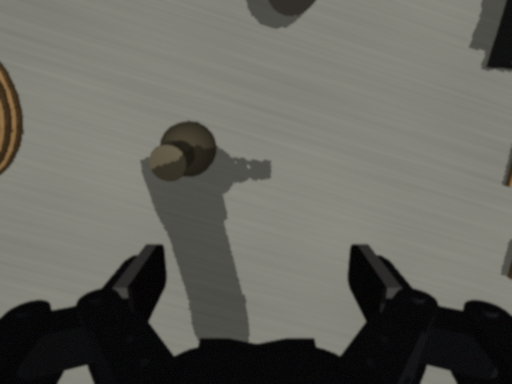

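The wrist view shows the rim at about (168,162). The vase is at (494,382), and the measured 18 mm rim radius matches the size given.

Call:
move_arm(steps=[[0,0,0,-0.005,0.043,0,0.085],[0,0,0,-0.005,0.043,0,0.085],[0,0,0,0,0,0,0.085],[0,0,0,0,0,0,0.085]])

```text
clock: 4.65
eef_pos: [496.6, 372.5, 233.3]
tool_rot: [3.14, 0.0, 0.277]
force: [0.7, -0.2, 0.7]
width: 85.0
gripper_force: 0.0
```

Call:
move_arm(steps=[[0,0,0,-0.0025,0.01,0,0.085],[0,0,0,0,0,-0.04,0.085],[0,0,0,0,0,-0.04,0.085],[0,0,0,0,0,-0.04,0.085],[0,0,0,0,0,-0.037,0.085]])

```text
clock: 5.15
eef_pos: [494.6, 381.6, 75.4]
tool_rot: [3.141, -0.0, 0.274]
force: [0.7, 0.4, 0.3]
width: 85.1
gripper_force: 0.0
```

Call:
move_arm(steps=[[0,0,0,0,0,0,0.085],[0,0,0,0,0,0,0.06],[0,0,0,0,0,0,0.04],[0,0,0,0,0,0,0.02],[0,0,0,0,0,0,0.02]])

```text
clock: 5.65
eef_pos: [495.6, 384.1, 79.2]
tool_rot: [-3.14, -0.004, 0.277]
force: [1.1, -1.5, 5.4]
width: 32.2
gripper_force: 59.0
```

Call:
move_arm(steps=[[0,0,0,0,0,0,0.02],[0,0,0,0,0,0,0.02],[0,0,0,0,0,0,0.02]])

```text
clock: 5.95
eef_pos: [495.6, 384.2, 79.2]
tool_rot: [-3.14, -0.004, 0.277]
force: [0.1, -0.9, 6.2]
width: 31.9
gripper_force: 58.9
```

Call:
move_arm(steps=[[0,0,0,0,0,0.01,0.02],[0,0,0,0,0,0.02,0.02],[0,0,0,0,0,0.03,0.02],[0,0,0,0,0,0.025,0.02],[0,0,0,0,0,0.005,0.02]])

```text
clock: 6.45
eef_pos: [495.5, 384.9, 170.5]
tool_rot: [-3.139, -0.006, 0.277]
force: [0.8, 1.2, -2.2]
width: 31.8
gripper_force: 59.9
```

Call:
move_arm(steps=[[0,0,0,0.003,-0.01,0,0.02],[0,0,0,0.006,-0.02,0,0.02],[0,0,0,0.008,-0.03,0,0.02],[0,0,0,0.01,-0.035,0,0.02],[0,0,0,0.01,-0.035,0,0.02]])

```text
clock: 6.95
eef_pos: [529.8, 250.5, 164.7]
tool_rot: [3.14, 0.004, 0.277]
force: [1.1, -0.6, -2.2]
width: 31.6
gripper_force: 59.9
```

Call:
move_arm(steps=[[0,0,0,0.01,-0.035,0,0.02],[0,0,0,0.01,-0.035,0,0.02],[0,0,0,0.01,-0.035,0,0.02],[0,0,0,0.01,-0.035,0,0.02],[0,0,0,0.01,-0.035,0,0.02]])

```text
clock: 7.45
eef_pos: [579.5, 75.5, 164.8]
tool_rot: [3.141, 0.004, 0.276]
force: [0.3, 0.4, -2.3]
width: 31.9
gripper_force: 59.9
```

Call:
move_arm(steps=[[0,0,0,0.01,-0.035,0,0.02],[0,0,0,0.01,-0.035,0,0.02],[0,0,0,0.008,-0.03,0,0.02],[0,0,0,0.004,-0.015,0,0.02],[0,0,0,0,0,0,0.02]])

```text
clock: 7.95
eef_pos: [612.0, -40.4, 165.2]
tool_rot: [3.141, 0.003, 0.272]
force: [-0.3, 1.0, -1.4]
width: 32.1
gripper_force: 60.0
```

Run:
```python
from h import *
st(); cc=cam("wrist"); im,d=eyes.get_image("wrist"); cv2.imwrite("pics/w2.png",im)
pts("wrist",["board_pad","vase_mid"],cc)
for n in("top","side"):
    eyes.get_image(n); pts(n,["board_pad","board_handle","vase_mid"])
st()
```

```text
{'clock': np.float64(7.95), 'eef_pos': array([611.957, -40.357, 165.198]), 'tool_rot': array([3.141e+00, 3.000e-03, 2.720e-01]), 'force': array([-0.3  ,  0.975, -1.362]), 'width': np.float64(32.056), 'gripper_force': np.float64(59.987)}
wrist board_pad 0.68 [620.5 -69.1  13.6]
wrist vase_mid 0.9 [610.5 -42.5 150.3]
top board_handle 0.66 [ 690.5 -320.3   -2.1]
top board_handle 0.41 [705.2 314.5   1.9]
side board_pad 0.9 [623.1 -67.5  10.2]
side board_pad 0.7 [ 687.  -320.1   -2.4]
side board_handle 0.69 [ 474.2 -116.    38. ]
side board_handle 0.16 [621.4 -70.3  11.9]
side vase_mid 0.83 [609.5 -37.9 145.6]
{'clock': np.float64(8.5), 'eef_pos': array([612.924, -36.133, 166.724]), 'tool_rot': array([-3.142, -0.   ,  0.278]), 'force': array([-0.453,  0.3  , -2.376]), 'width': np.float64(31.841), 'gripper_force': np.float64(59.988)}
```

View pics/w2.png

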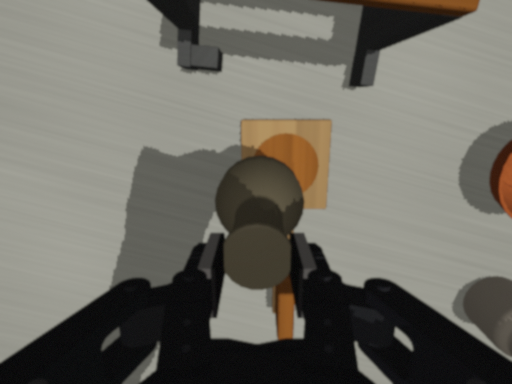

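The wrist view shows the vase held upright, with the pad's disc at about (287,163). The pad centre is about (620,-69). I'll move over it and lower.

Call:
move_arm(steps=[[0,0,0,0.003,-0.013,0,0.02],[0,0,0,0.004,-0.02,0,0.02],[0,0,0,0,0,0,0.02],[0,0,0,0,0,-0.02,0.02],[0,0,0,0,0,-0.025,0.02]])

```text
clock: 9.0
eef_pos: [621.4, -70.6, 122.4]
tool_rot: [3.14, -0.003, 0.276]
force: [0.3, -0.0, -2.2]
width: 31.9
gripper_force: 60.1
```

Call:
move_arm(steps=[[0,0,0,0,0,-0.015,0.02],[0,0,0,0,0,-0.005,0.02],[0,0,0,0,0,0,0.02],[0,0,0,0,0,0,0.02]])

```text
clock: 9.4
eef_pos: [620.7, -69.9, 102.4]
tool_rot: [3.141, -0.001, 0.277]
force: [0.6, -1.3, -1.8]
width: 32.3
gripper_force: 60.1
```

Run:
```python
from h import *
st(); cc=cam("wrist"); im,d=eyes.get_image("wrist"); im1=im
pts("wrist",["board_pad","vase_mid"],cc)
im,d=eyes.get_image("side"); pts("side",["board_pad","vase_mid"]); 
cv2.imwrite("pics/s2.png",np.hstack([cv2.resize(im[150:300,180:340],(400,375)),cv2.resize(im1,(400,375))]))
st()
```

```text
{'clock': np.float64(9.4), 'eef_pos': array([620.728, -69.919, 102.441]), 'tool_rot': array([ 3.141e+00, -1.000e-03,  2.770e-01]), 'force': array([ 0.578, -1.268, -1.79 ]), 'width': np.float64(32.291), 'gripper_force': np.float64(60.086)}
wrist vase_mid 0.8 [618.  -69.2  88.6]
side board_pad 0.69 [622.8 -67.7  11.7]
side vase_mid 0.71 [615.  -71.2  82. ]
side vase_mid 0.4 [7.096e+02 3.134e+02 4.000e-01]
{'clock': np.float64(9.7), 'eef_pos': array([620.308, -69.68 , 102.212]), 'tool_rot': array([ 3.141e+00, -1.000e-03,  2.770e-01]), 'force': array([-0.584,  0.511, -1.731]), 'width': np.float64(31.807), 'gripper_force': np.float64(60.085)}
```

View pics/s2.png

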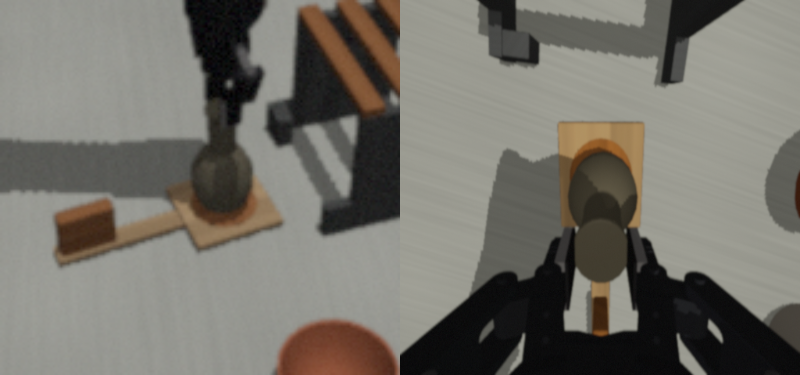

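The vase hangs over the disc, about 11 mm above the pad. Laterally it sits at about 602 against the pad's 601 in the right half. I'll lower it gently.

Call:
move_arm(steps=[[0,0,0,0,0,-0.004,0.02],[0,0,0,0,0,-0.003,0.02],[0,0,0,0,0,-0.002,0.02],[0,0,0,0,0,0,0.02]])

```text
clock: 10.1
eef_pos: [619.5, -69.6, 92.0]
tool_rot: [-3.141, 0.001, 0.277]
force: [-0.0, -0.6, -2.6]
width: 31.9
gripper_force: 60.1
```

Call:
move_arm(steps=[[0,0,0,0,0,-0.001,0.02],[0,0,0,0,0,-0.001,0.02],[0,0,0,0,0,0,0.02]])

```text
clock: 10.4
eef_pos: [620.6, -69.8, 91.3]
tool_rot: [3.141, -0.001, 0.277]
force: [0.4, -0.6, 2.2]
width: 31.8
gripper_force: 60.5
```

Call:
move_arm(steps=[[0,0,0,0,0,0,0.036],[0,0,0,0,0,0,0.045],[0,0,0,0,0,0,0.06],[0,0,0,0,0,0,0.085],[0,0,0,0,0,0,0.085]])

```text
clock: 10.9
eef_pos: [619.9, -69.6, 90.6]
tool_rot: [-3.142, 0.0, 0.277]
force: [0.1, 0.0, 0.4]
width: 84.5
gripper_force: 0.0
```

Call:
move_arm(steps=[[0,0,0,0,0,0,0.085],[0,0,0,0,0,0.01,0.085],[0,0,0,0,0,0.03,0.085],[0,0,0,0,0,0.04,0.085],[0,0,0,0,0,0.05,0.085]])

```text
clock: 11.4
eef_pos: [618.6, -69.5, 221.3]
tool_rot: [-3.14, 0.003, 0.277]
force: [1.5, 0.1, -0.2]
width: 85.0
gripper_force: 0.0
```

Call:
move_arm(steps=[[0,0,0,-0.03,-0.01,0.03,0.085],[0,0,0,-0.04,-0.012,0,0.085],[0,0,0,-0.04,-0.011,0,0.085],[0,0,0,-0.03,-0.008,0,0.085],[0,0,0,0,0,0,0.085]])

```text
clock: 11.9
eef_pos: [475.6, -112.5, 251.7]
tool_rot: [3.141, 0.002, 0.273]
force: [1.2, 0.2, 0.2]
width: 84.7
gripper_force: 0.0
```

```bash
cat > v.py <<'E'
from h import *
import sys
def cloud(n):
    cc=cam(n); im,d=eyes.get_image(n); c,M,t=cc; v,u=np.mgrid[:384,:512]
    return cc,im,d,np.stack([(u-c["cx"])/c["fx"]*d,(v-c["cy"])/c["fy"]*d,d],-1)@M.T+t
def look(fn):
    ims=[]
    for n in("top","side","wrist"):
        cc,im,d,P=cloud(n); ims.append(im)
        pts(n,["board_pad","board_handle","vase_mid"],cc)
        q=P[(d>0)&(P[...,2]>54)&(P[...,2]<70)&(abs(P[...,0]-HX)<55)&(abs(P[...,1]-HY)<45)]
        if len(q)>20 and n!="side": print("handle",n,len(q),cv2.minAreaRect(q[:,:2].astype(np.float32)))
    cv2.imwrite(fn,np.hstack([cv2.resize(ims[1][130:310,170:390],(400,327)),cv2.resize(ims[2],(400,327))]))
    st()
E
python3 - <<'E'
import v; v.HX,v.HY=472,-112; v.look("pics/a3.png")
E
```

```text
top board_pad 0.95 [620.5 -71.9  14.4]
top board_handle 0.66 [ 470.2 -116.5   43.3]
top vase_mid 0.89 [612.4 -72.7  76.2]
top vase_mid 0.64 [ 522.7 -375.7   39.5]
handle top 23 ((490.9144592285156, -99.42671203613281), (11.368413925170898, 23.871784210205078), 65.20917510986328)
side board_pad 0.79 [621.4 -66.3   9.1]
side board_handle 0.78 [ 477.  -115.7   40.8]
side vase_mid 0.67 [615.7 -73.8  73.7]
wrist board_handle 0.57 [ 472.8 -112.6   41.4]
wrist vase_mid 0.62 [617.8 -73.3  75.4]
handle wrist 709 ((473.3636779785156, -110.51690673828125), (58.94633865356445, 17.051773071289062), 15.600308418273926)
{'clock': np.float64(12.5), 'eef_pos': array([ 480.097, -110.524,  250.404]), 'tool_rot': array([-3.141,  0.   ,  0.277]), 'force': array([-0.643, -0.361, -0.231]), 'width': np.float64(85.017), 'gripper_force': np.float64(0.0)}
```

View pics/a3.png

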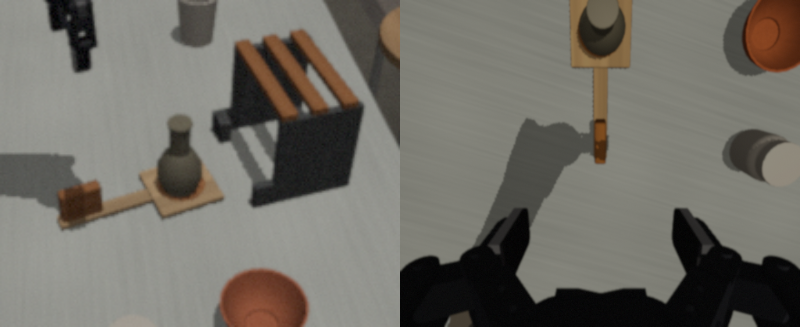

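The vase stands upright on the disc, at about (180,170) in the left half. The wrist view puts the handle at about (600,142), which is (473,-110.5) at yaw 15.6°. I'll grip it.

Call:
move_arm(steps=[[0,0,-0.3,-0.007,0,-0.02,0.085],[0,0,0,0,0,-0.05,0.085],[0,0,0,0,0,-0.05,0.085],[0,0,0,0,0,-0.04,0.085],[0,0,0,0,0,-0.03,0.085]])

```text
clock: 13.0
eef_pos: [471.9, -110.4, 58.3]
tool_rot: [-3.141, 0.002, 0.272]
force: [0.6, -0.7, 1.3]
width: 85.2
gripper_force: 0.0
```

Call:
move_arm(steps=[[0,0,0,0,0,-0.02,0.085],[0,0,0,0,0,-0.01,0.07],[0,0,0,0,0,0,0.05],[0,0,0,0,0,0,0.035],[0,0,0,0,0,0,0.028]])

```text
clock: 13.5
eef_pos: [474.0, -110.9, 31.7]
tool_rot: [3.141, -0.002, 0.272]
force: [0.7, -0.2, 0.7]
width: 28.7
gripper_force: 0.0
```

```bash
python3 -c "
from h import *
st(); print(telemetry.read_state()['qpos'])"
```

```text
{'clock': np.float64(13.5), 'eef_pos': array([ 473.964, -110.878,   31.75 ]), 'tool_rot': array([ 3.141e+00, -2.000e-03,  2.720e-01]), 'force': array([ 0.674, -0.246,  0.727]), 'width': np.float64(28.737), 'gripper_force': np.float64(0.0)}
[ 0.2030857   0.66718717 -0.04554657  2.10112892  0.07761535  0.37241083
 -1.20416255]
```

Call:
move_arm(steps=[[0,0,0,0,0,-0.004,0.026],[0,0,0,0,0,0,0.022],[0,0,0,0,0,0,0.019],[0,0,0,0,0,0,0.017],[0,0,0,0,0,0,0.012]])

```text
clock: 14.0
eef_pos: [473.0, -110.7, 26.7]
tool_rot: [3.141, -0.0, 0.272]
force: [-0.9, -0.0, -0.0]
width: 12.0
gripper_force: 0.0
```

Call:
move_arm(steps=[[0,0,0,0,0,0,0.012],[0,0,0,0,0,0,0.012]])

```text
clock: 14.2
eef_pos: [473.0, -110.7, 26.7]
tool_rot: [3.142, -0.0, 0.272]
force: [-0.3, 0.3, 2.0]
width: 11.8
gripper_force: 0.6
```

Run:
```python
from h import *
eyes.get_image("side"); pts("side",["board_pad","vase_mid","rack_roof","rack_stop","rack"])
eyes.get_image("top"); pts("top",["board_pad","vase_mid","rack_roof","rack_stop"])
st()
```

```text
side board_pad 0.71 [622.8 -66.4  10. ]
side vase_mid 0.81 [615.6 -74.9  72.2]
side rack_roof 0.63 [793.7 -17.5 156.9]
side rack_stop 0.6 [705.1  34.4  42.8]
side rack 0.6 [791.  -30.   -1.9]
top board_pad 0.77 [619.5 -69.6  11.9]
top rack_roof 0.88 [794.  -16.3 159.6]
top rack_stop 0.94 [706.2  32.5  39.7]
{'clock': np.float64(14.75), 'eef_pos': array([ 472.976, -110.674,   26.665]), 'tool_rot': array([ 3.142, -0.   ,  0.272]), 'force': array([ 0.46 , -1.067,  2.861]), 'width': np.float64(11.878), 'gripper_force': np.float64(1.284)}
```

Run:
```python
from h import *
im,d=eyes.get_image("wrist"); im2,_=eyes.get_image("side")
cv2.imwrite("pics/a4.png",np.hstack([cv2.resize(im2[150:300,170:330],(400,375)),cv2.resize(im,(400,375))]))
```

```text
(no output)
```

View pics/a4.png

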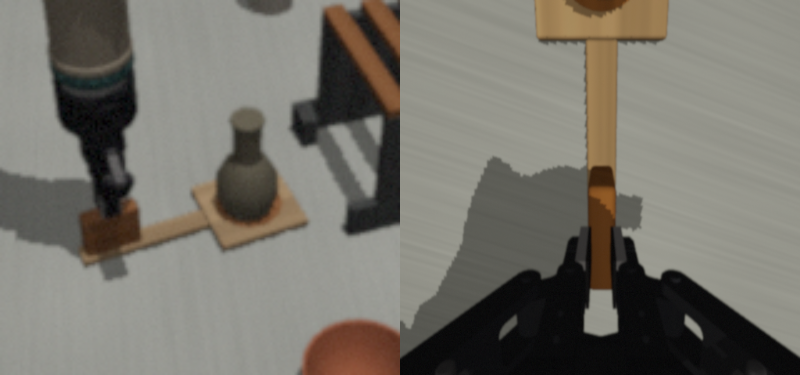

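The wrist view shows the fingers on either side of the handle at about (600,250), and the vase upright. The grip force is still about 1 N, so I'll close fully.

Call:
move_arm(steps=[[0,0,0,0,0,0,0.008],[0,0,0,0,0,0,0.004],[0,0,0,0,0,0,0.0],[0,0,0,0,0,0,0.0],[0,0,0,0,0,0,0.0]])

```text
clock: 15.35
eef_pos: [472.8, -110.6, 26.5]
tool_rot: [-3.141, 0.0, 0.272]
force: [-0.6, -0.4, 0.0]
width: 0.1
gripper_force: 0.0
```

Run:
```python
import v; from h import *
v.HX,v.HY=472,-112; v.look("pics/a5.png")
```

```text
top board_pad 0.78 [620.4 -68.   12.2]
top vase_mid 0.91 [614.3 -70.4  77.9]
side board_pad 0.81 [622.  -67.5   9.1]
side board_handle 0.91 [ 476.  -114.3   39.9]
side vase_mid 0.74 [615.5 -72.3  70.3]
side vase_mid 0.69 [623.1 -66.9  11.5]
wrist board_handle 0.57 [ 471.7 -112.3   42.5]
wrist vase_mid 0.71 [ 471.5 -111.2   39. ]
handle wrist 1748 ((488.4484558105469, -105.82066345214844), (27.932540893554688, 17.91795539855957), 15.171161651611328)
{'clock': np.float64(15.95), 'eef_pos': array([ 472.924, -110.659,   26.612]), 'tool_rot': array([-3.142, -0.   ,  0.272]), 'force': array([-0.273, -0.269, -0.631]), 'width': np.float64(-0.137), 'gripper_force': np.float64(0.0)}
```

View pics/a5.png

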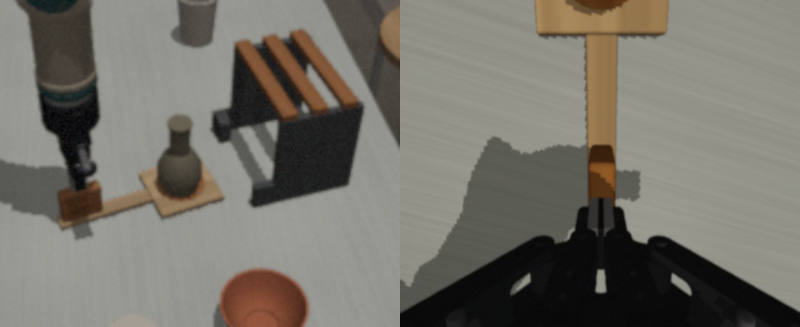

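Run:
```python
from v import *
cc,im,d,P=cloud("wrist")
for r in range(150,340,12):
    print(r,[ (np.round(P[r,c]).astype(int).tolist() if d[r,c]>0 else 0) for c in (246,256,266)])
cc,im,d,P=cloud("side")
m=(d>0)&(abs(P[...,0]-473)<60)&(abs(P[...,1]+111)<45)&(P[...,2]<160)&(P[...,2]>25)
dark=m&(im.max(-1)<45); q=P[dark]; print("dark z pct",np.percentile(q[:,2],[0,2,5,10,25]),len(q))
i=q[:,2].argsort()[:25:3]; print(np.round(q[i]))
print(cam("wrist")[2])
```

```text
150 [[511, -92, 13], [512, -98, 13], [514, -104, 13]]
162 [[503, -94, 12], [505, -100, 12], [507, -106, 12]]
174 [[499, -96, 28], [501, -101, 30], [503, -107, 30]]
186 [[500, -96, 56], [501, -101, 55], [503, -106, 56]]
198 [[496, -98, 64], [498, -102, 65], [499, -107, 65]]
210 [[491, -99, 65], [492, -104, 64], [493, -109, 65]]
222 [[484, -101, 64], [486, -106, 65], [487, -110, 64]]
234 [[482, -102, 72], [483, -106, 73], [484, -111, 71]]
246 [[482, -102, 84], [483, -107, 84], [484, -111, 84]]
258 [[482, -103, 95], [483, -106, 96], [484, -110, 95]]
270 [[483, -103, 107], [482, -107, 103], [485, -110, 106]]
282 [[483, -103, 114], [477, -108, 102], [484, -110, 113]]
294 [[483, -103, 121], [472, -110, 103], [486, -109, 122]]
306 [[481, -104, 124], [466, -111, 101], [481, -110, 121]]
318 [[469, -107, 114], [383, -134, 0], [470, -114, 113]]
330 [[464, -108, 114], [372, -137, 1], [466, -115, 114]]
dark z pct [64.89652309 72.62360325 76.28450252 81.08630428 89.44526239] 132
[[ 475. -116.   65.]
 [ 468. -123.   73.]
 [ 478. -124.   76.]
 [ 473. -121.   77.]
 [ 478. -124.   79.]
 [ 479. -122.   82.]
 [ 469. -126.   83.]
 [ 474. -125.   84.]
 [ 467. -118.   86.]]
[541.5533448  -90.36522521 207.15266744]
```

Depth shows the shut fingertips at z ≈ 66, just above the handle, while the reported TCP is z ≈ 26.6. The TCP reading is therefore about 40 mm low along the tool. The vase must have been held near its rim. I'll open and go about 38 mm deeper.

Call:
move_arm(steps=[[0,0,0,0,0,0.003,0.03],[0,0,0,0,0,0,0.06],[0,0,0,0,0,0,0.06],[0,0,0,0,0,0,0.06],[0,0,0,0,0,-0.01,0.06]])

```text
clock: 16.55
eef_pos: [474.0, -110.9, 20.1]
tool_rot: [3.14, -0.002, 0.272]
force: [0.4, -0.5, 0.2]
width: 60.1
gripper_force: 0.0
```

Call:
move_arm(steps=[[0,0,0,0,0,-0.01,0.06],[0,0,0,0,0,-0.01,0.06],[0,0,0,0,0,-0.008,0.06],[0,0,0,0,0,0,0.06]])

```text
clock: 16.95
eef_pos: [471.8, -110.4, -9.9]
tool_rot: [-3.14, 0.002, 0.272]
force: [-0.1, -0.7, 0.2]
width: 59.8
gripper_force: 0.0
```

Run:
```python
from v import *
st(); cc,im,d,P=cloud("wrist")
q=P[(d>0)&(P[...,2]>54)&(P[...,2]<68)&(abs(P[...,0]-480)<55)&(abs(P[...,1]+110)<14)]
print(len(q),cv2.minAreaRect(q[:,:2].astype(np.float32)) if len(q) else 0)
f=(d>0)&(d<170)&(P[...,2]>15)&(P[...,2]<100)&(abs(P[...,1]+110)>14)
print(np.percentile(P[f][:,2],[0,1,5,20]))
cc,im,d,P=cloud("side"); print("side")
m=(d>0)&(abs(P[...,0]-473)<60)&(abs(P[...,1]+111)<60)&(P[...,2]<160)&(P[...,2]>20)&(im.max(-1)<45)
print(np.percentile(P[m][:,2],[0,2,5,10]))
```

```text
{'clock': np.float64(16.95), 'eef_pos': array([ 471.804, -110.418,   -9.883]), 'tool_rot': array([-3.14e+00,  2.00e-03,  2.72e-01]), 'force': array([-0.052, -0.748,  0.241]), 'width': np.float64(59.821), 'gripper_force': np.float64(0.0)}
5840 ((474.119873046875, -109.83018493652344), (58.2408561706543, 18.054668426513672), 15.66634464263916)
[15.55266721 37.12214498 46.35012236 69.37184269]
side
[23.41124169 41.49322161 46.36816515 49.55991942]
```

Call:
move_arm(steps=[[0,0,0,0.002,0.0005,-0.003,0.04],[0,0,0,0,0,0,0.03],[0,0,0,0,0,0,0.025],[0,0,0,0,0,0,0.021],[0,0,0,0,0,0,0.019]])

```text
clock: 17.55
eef_pos: [475.0, -110.3, -11.2]
tool_rot: [3.141, -0.0, 0.272]
force: [-0.2, 0.1, -0.7]
width: 19.1
gripper_force: 0.0
```

Call:
move_arm(steps=[[0,0,0,0,0,0,0.017],[0,0,0,0,0,0,0.015],[0,0,0,0,0,0,0.01],[0,0,0,0,0,0,0.01]])

```text
clock: 17.95
eef_pos: [475.1, -110.3, -11.1]
tool_rot: [3.141, -0.0, 0.271]
force: [-0.8, -0.6, 5.8]
width: 17.4
gripper_force: 58.7
```

Run:
```python
from v import *
st(); cc,im,d,P=cloud("top")
q=P[(d>0)&(P[...,2]>125)&(P[...,2]<145)&(abs(P[...,0]-620)<40)&(abs(P[...,1]+70)<40)]
print("rim",len(q),cv2.minAreaRect(q[:,:2].astype(np.float32)) if len(q)>3 else 0)
q=P[(d>0)&(P[...,2]>158)&(P[...,2]<180)&(abs(P[...,0]-795)<100)&(abs(P[...,1]+16)<120)]
print("roof",cv2.minAreaRect(q[:,:2].astype(np.float32)), q.mean(0))
for n in("top","side"):
    if n=="side": eyes.get_image(n)
    pts(n,["board_pad","rack_stop","rack_roof","rack","vase_mid"])
```

```text
{'clock': np.float64(17.95), 'eef_pos': array([ 475.053, -110.308,  -11.113]), 'tool_rot': array([ 3.141, -0.   ,  0.271]), 'force': array([-0.788, -0.568,  5.789]), 'width': np.float64(17.36), 'gripper_force': np.float64(58.676)}
rim 112 ((618.8297729492188, -71.70967102050781), (33.66168212890625, 33.50139617919922), 1.4596551656723022)
roof ((795.1453247070312, -15.895843505859375), (124.07256317138672, 181.8551788330078), 10.008980751037598) [790.59003057 -16.75051489 168.73955902]
top board_pad 0.78 [619.3 -71.   11.4]
top rack_stop 0.96 [706.2  34.3  38.8]
top rack_roof 0.6 [794.3 -15.5 160.9]
top rack 0.57 [792.9 -34.3  -3.7]
top vase_mid 0.57 [613.7 -71.7  76.7]
side board_pad 0.6 [623.3 -68.3   9.1]
side rack_stop 0.79 [703.9  34.4  40.6]
side rack_roof 0.91 [793.8 -16.4 159.9]
side rack 0.57 [ 7.925e+02 -3.190e+01 -5.000e-01]
side rack 0.17 [701.7  35.9  43.5]
side vase_mid 0.71 [618.9 -72.8  69.9]
```

Call:
move_arm(steps=[[0,0,-0.4,-0.0003,0.0015,0,0.01],[0,0,-0.7,-0.0006,0.003,0,0.01],[0,0,-0.7,-0.0006,0.003,0,0.01],[0,0,-0.7,-0.0006,0.003,0,0.01],[0,0,-0.7,-0.0006,0.003,0,0.01]])

```text
clock: 19.05
eef_pos: [472.9, -97.6, -11.1]
tool_rot: [3.14, -0.001, 0.214]
force: [-0.3, -3.2, 4.6]
width: 17.2
gripper_force: 58.9
```

Call:
move_arm(steps=[[0,0,-0.7,-0.0006,0.003,0,0.01],[0,0,-0.7,-0.0006,0.003,0,0.01],[0,0,-0.6,-0.0006,0.0025,0,0.01],[0,0,-0.4,-0.0003,0.0015,0,0.01],[0,0,0,0,0,0,0.01]])

```text
clock: 19.55
eef_pos: [470.8, -87.1, -11.1]
tool_rot: [3.141, -0.001, 0.172]
force: [0.8, -2.2, 6.7]
width: 17.4
gripper_force: 59.0
```

Call:
move_arm(steps=[[0,0,0,0.002,0.0004,0,0.01],[0,0,0,0.004,0.0007,0,0.01],[0,0,0,0.005,0.0009,0,0.01],[0,0,0,0.004,0.0007,0,0.01],[0,0,0,0.002,0.0004,0,0.01]])

```text
clock: 20.05
eef_pos: [485.5, -83.5, -11.1]
tool_rot: [-3.141, 0.003, 0.173]
force: [-5.7, -0.9, 11.2]
width: 17.3
gripper_force: 59.5
```

```bash
cat >> v.py <<'E'
O=np.array([792,-31.3]); A=np.deg2rad(10.05); RT=np.array([[np.cos(A),np.sin(A)],[-np.sin(A),np.cos(A)]])
def prog():
    st()
    s=telemetry.read_state()["eef_pos"]; print("tcp in rack",RT@(np.array(s[:2])-O))
    for n in("top","wrist"):
        cc,im,d,P=cloud(n)
        m=(d>0)&(P[...,2]>5)&(P[...,2]<20); D=(P[...,:2]-O)@RT.T
        m&=(D[...,0]>-290)&(D[...,0]<60)&(D[...,1]>-64)&(D[...,1]<92)
        hsv=cv2.cvtColor(im,cv2.COLOR_BGR2HSV); m&=hsv[...,1]>60
        q=D[m]; pad=q[(q[:,0]>q[:,0].max()-90)]
        if len(pad)>30: print(n,"pad x max %.1f y %.1f %.1f"%(np.percentile(q[:,0],99.5),*np.percentile(pad[:,1],[.7,99.3])), "rect",cv2.minAreaRect(pad.astype(np.float32)))
        h=(d>0)&(P[...,2]>56)&(P[...,2]<69)&(hsv[...,1]>100)&(D[...,0]<-100)&(D[...,0]>-380)&(abs(D[...,1]-20)<60)
        if h.sum()>30: print(n,"handle",cv2.minAreaRect(D[h].astype(np.float32)))
        pp=[x for x in finder.pinpoint(n,"vase_mid")[:1]]
        for x in pp: print(n,"vase rack",RT@(w(n,x["location"],cc)[:2]-O), w(n,x["location"],cc)[2])
        pp=finder.pinpoint(n,"board_pad")[:1]
        for x in pp: print(n,"pad rack",RT@(w(n,x["location"],cc)[:2]-O))
E
python3 -c "
import v; v.prog()"
```

```text
{'clock': np.float64(20.05), 'eef_pos': array([485.465, -83.481, -11.095]), 'tool_rot': array([-3.141e+00,  3.000e-03,  1.730e-01]), 'force': array([-5.688, -0.936, 11.229]), 'width': np.float64(17.346), 'gripper_force': np.float64(59.509)}
tcp in rack [-310.93707956    2.11270077]
top vase rack [-169.49218127    1.75642525] 75.63189043380112
top pad rack [-161.21493537    1.94427566]
wrist pad x max -196.6 y -42.8 48.7 rect ((-241.04554748535156, 2.7693443298339844), (96.14801025390625, 89.8509750366211), 89.91254425048828)
wrist handle ((-308.23089599609375, -1.3383655548095703), (52.71263885498047, 29.228683471679688), 3.791297435760498)
wrist pad rack [-312.4812035    2.1379123]
```

Call:
move_arm(steps=[[0,0,0,0.003,0.0005,0.0005,0.01],[0,0,0,0.005,0.0009,0.0005,0.01],[0,0,0,0.007,0.0012,0,0.01],[0,0,0,0.008,0.0014,0,0.01],[0,0,0,0.008,0.0014,0,0.01]])

```text
clock: 20.85
eef_pos: [518.8, -77.7, -10.7]
tool_rot: [-3.141, 0.0, 0.174]
force: [-0.7, 0.2, -3.1]
width: 17.0
gripper_force: 58.5
```

Call:
move_arm(steps=[[0,0,0,0.008,0.0014,0,0.01],[0,0,0,0.008,0.0014,0,0.01],[0,0,0,0.006,0.001,0,0.01],[0,0,0,0.004,0.0007,0,0.01],[0,0,0,0.002,0.0004,0,0.01]])

```text
clock: 21.35
eef_pos: [546.4, -73.1, -10.5]
tool_rot: [-3.142, 0.0, 0.174]
force: [-0.0, -1.0, -4.2]
width: 17.6
gripper_force: 58.5
```

```bash
python3 -c "
import v; from h import *
v.prog()
im,_=eyes.get_image('side'); im2,_=eyes.get_image('wrist')
cv2.imwrite('pics/a6.png',np.hstack([cv2.resize(im[130:290,200:380],(400,356)),cv2.resize(im2,(400,356))]))"
```

```text
{'clock': np.float64(21.35), 'eef_pos': array([546.381, -73.125, -10.508]), 'tool_rot': array([-3.142,  0.   ,  0.174]), 'force': array([-0.046, -1.023, -4.176]), 'width': np.float64(17.563), 'gripper_force': np.float64(58.504)}
tcp in rack [-249.14868079    1.67939384]
top vase rack [-106.57036268   -0.27355522] 77.08582468207351
top pad rack [-98.08939158   1.48591755]
wrist pad x max -135.1 y -43.3 48.3 rect ((-179.67013549804688, 2.281627655029297), (96.37899017333984, 89.95967102050781), 89.96858978271484)
wrist handle ((-247.3156280517578, 2.2250442504882812), (52.70016098022461, 19.416860580444336), 1.9219515323638916)
```

View pics/a6.png

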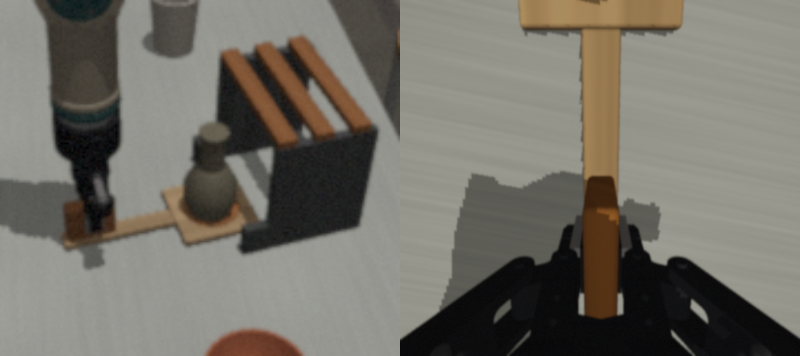

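The pad is entering the mouth, centred, with the vase upright at about (210,190) in the left half. I'll continue in.

Call:
move_arm(steps=[[0,0,0,0.003,0.0005,-0.0005,0.01],[0,0,0,0.005,0.0009,0,0.01],[0,0,0,0.007,0.0012,0,0.01],[0,0,0,0.008,0.0014,0,0.01],[0,0,0,0.008,0.0014,0,0.01]])

```text
clock: 22.25
eef_pos: [578.2, -67.7, -10.8]
tool_rot: [3.142, -0.001, 0.174]
force: [-0.3, -1.0, -3.0]
width: 17.1
gripper_force: 58.8
```

Call:
move_arm(steps=[[0,0,0,0.008,0.0014,0,0.01],[0,0,0,0.008,0.0014,0,0.01],[0,0,0,0.008,0.0014,0,0.01],[0,0,0,0.008,0.0014,0,0.01],[0,0,0,0.007,0.0012,0,0.01]])

```text
clock: 22.75
eef_pos: [616.9, -60.9, -10.9]
tool_rot: [3.142, -0.0, 0.174]
force: [-0.8, -0.3, -2.4]
width: 17.6
gripper_force: 58.8
```

Call:
move_arm(steps=[[0,0,0,0.005,0.0009,0,0.01],[0,0,0,0.003,0.0005,0,0.01],[0,0,0,0.002,0.0004,0,0.01],[0,0,0,0,0,0,0.01]])

```text
clock: 23.15
eef_pos: [626.6, -59.1, -10.9]
tool_rot: [3.142, -0.001, 0.174]
force: [-0.5, -0.6, -3.2]
width: 17.7
gripper_force: 58.7
```

```bash
python3 -c "
import v; v.prog()"
```

```text
{'clock': np.float64(23.15), 'eef_pos': array([626.572, -59.146, -10.87 ]), 'tool_rot': array([ 3.142e+00, -1.000e-03,  1.740e-01]), 'force': array([-0.48 , -0.577, -3.179]), 'width': np.float64(17.729), 'gripper_force': np.float64(58.706)}
tcp in rack [-167.74948117    1.4496912 ]
top pad x max 46.8 y -56.8 47.8 rect ((2.0859336853027344, -7.584796905517578), (111.43021392822266, 89.94872283935547), 89.49093627929688)
top vase rack [-23.64594853  -0.59485695] 76.07671451645501
top pad rack [-17.18437027   0.3056571 ]
wrist pad x max -53.8 y -43.5 48.2 rect ((-98.45320892333984, 2.2952041625976562), (96.08883666992188, 89.99413299560547), 89.9973373413086)
wrist handle ((-166.38108825683594, 3.909627914428711), (53.5879020690918, 23.81254768371582), 4.0128936767578125)
```

Call:
move_arm(steps=[[0,0,0,0.002,0.0004,0,0.01],[0,0,0,0.003,0.0005,0,0.01],[0,0,0,0.002,0.0004,0,0.01],[0,0,0,0.002,0.0003,0,0.01]])

```text
clock: 23.85
eef_pos: [635.1, -57.6, -11.0]
tool_rot: [-3.142, 0.0, 0.174]
force: [-1.9, 0.4, -1.4]
width: 17.4
gripper_force: 58.8
```

Call:
move_arm(steps=[[0,0,0,0.001,0.0002,0,0.01],[0,0,0,0.001,0.0002,0,0.01]])

```text
clock: 24.05
eef_pos: [637.1, -57.3, -11.0]
tool_rot: [3.142, 0.0, 0.174]
force: [-1.1, -0.3, -2.7]
width: 17.0
gripper_force: 58.8
```

Call:
move_arm(steps=[[0,0,0,0.001,0.0002,0,0.01],[0,0,0,0.001,0.0002,0,0.01]])

```text
clock: 24.25
eef_pos: [639.1, -56.9, -10.9]
tool_rot: [-3.142, 0.0, 0.174]
force: [-1.8, -0.2, -2.7]
width: 16.9
gripper_force: 58.8
```

Call:
move_arm(steps=[[0,0,0,0.001,0.0002,0,0.01],[0,0,0,0.001,0.0002,0,0.01]])

```text
clock: 24.45
eef_pos: [641.2, -56.5, -10.9]
tool_rot: [3.142, 0.0, 0.174]
force: [-0.5, -0.5, -1.9]
width: 17.2
gripper_force: 58.8
```

Call:
move_arm(steps=[[0,0,0,0.001,0.0002,0,0.01],[0,0,0,0,0,0,0.01]])

```text
clock: 24.65
eef_pos: [641.7, -56.4, -10.9]
tool_rot: [3.142, 0.001, 0.174]
force: [-2.5, -1.6, -1.0]
width: 17.9
gripper_force: 58.9
```

```bash
python3 -c "
import v; v.prog()"
```

```text
{'clock': np.float64(24.65), 'eef_pos': array([641.728, -56.414, -10.949]), 'tool_rot': array([3.142e+00, 1.000e-03, 1.740e-01]), 'force': array([-2.472, -1.603, -1.028]), 'width': np.float64(17.934), 'gripper_force': np.float64(58.856)}
tcp in rack [-152.34900721    1.49463974]
top pad x max 48.4 y -45.4 61.1 rect ((3.7491378784179688, 1.8628616333007812), (128.0535888671875, 91.50360107421875), 87.78260040283203)
top vase rack [-7.92931255  0.55776054] 78.14040693524544
top pad rack [-1.40622281 -0.18609152]
wrist pad x max -38.2 y -43.4 48.2 rect ((-82.69924926757812, 2.275970458984375), (89.95433807373047, 95.94528198242188), 0.10764782875776291)
wrist handle ((-150.4539031982422, 2.142014503479004), (53.216705322265625, 19.168292999267578), 1.9825575351715088)
```

Call:
move_arm(steps=[[0,0,0,0.001,0.0002,0,0.01],[0,0,0,0,0,0,0.01]])

```text
clock: 25.15
eef_pos: [641.7, -56.5, -11.0]
tool_rot: [-3.141, 0.003, 0.174]
force: [-5.5, -1.4, 0.3]
width: 17.0
gripper_force: 59.3
```

Call:
move_arm(steps=[[0,0,0,0.001,0.0002,0,0.01],[0,0,0,0,0,0,0.01]])

```text
clock: 25.35
eef_pos: [641.5, -56.5, -11.0]
tool_rot: [-3.141, 0.005, 0.174]
force: [-9.1, -1.8, 2.7]
width: 17.1
gripper_force: 59.6
```

Touching the back rail. Next I'll ease off slightly and shift left.

Call:
move_arm(steps=[[0,0,0,-0.0015,-0.0003,0,0.01],[0,0,0,-0.0004,0.002,0,0.01],[0,0,0,-0.0007,0.004,0,0.01],[0,0,0,-0.0009,0.005,0,0.01],[0,0,0,-0.0009,0.005,0,0.01]])

```text
clock: 25.85
eef_pos: [638.8, -42.7, -10.9]
tool_rot: [3.14, 0.002, 0.17]
force: [-0.8, -3.2, -0.5]
width: 17.2
gripper_force: 59.2
```

Call:
move_arm(steps=[[0,0,0,-0.0009,0.005,0,0.01],[0,0,0,-0.0009,0.005,0,0.01],[0,0,0,-0.0007,0.004,0,0.01],[0,0,0,-0.0005,0.003,0,0.01],[0,0,0,-0.0004,0.002,0,0.01]])

```text
clock: 26.35
eef_pos: [635.5, -23.7, -10.9]
tool_rot: [3.139, 0.002, 0.17]
force: [-5.6, -6.0, 0.1]
width: 16.7
gripper_force: 59.8
```

```bash
python3 -c "
import v; v.prog()"
```

```text
{'clock': np.float64(26.35), 'eef_pos': array([635.456, -23.653, -10.898]), 'tool_rot': array([3.139e+00, 2.000e-03, 1.700e-01]), 'force': array([-5.609, -6.008,  0.137]), 'width': np.float64(16.726), 'gripper_force': np.float64(59.828)}
tcp in rack [-152.80708373   34.84816875]
top pad x max 48.5 y -13.8 80.5 rect ((4.1367645263671875, 33.098289489746094), (95.24020385742188, 89.89093780517578), 89.75065612792969)
top vase rack [-11.80975009  31.76670893] 76.74264258309677
top pad rack [-2.58649296 30.34132891]
wrist pad x max -38.5 y -10.3 81.2 rect ((-83.13652038574219, 35.13496398925781), (89.98292541503906, 95.68765258789062), 0.0073338765650987625)
wrist handle ((-150.59762573242188, 36.635704040527344), (19.339365005493164, 52.6294059753418), 87.81468200683594)
```

Call:
move_arm(steps=[[0,0,0,-0.0005,0.002,0,0.01],[0,0,0,-0.0005,0.002,0,0.01],[0,0,0,-0.0003,0.002,0,0.01],[0,0,0,-0.0002,0.001,0,0.01]])

```text
clock: 27.05
eef_pos: [634.2, -16.5, -10.9]
tool_rot: [3.14, 0.001, 0.17]
force: [-4.2, -5.1, -0.4]
width: 17.3
gripper_force: 59.7
```

Call:
move_arm(steps=[[0,0,0,-0.0002,0.001,0,0.01],[0,0,0,-0.0002,0.001,0,0.01]])

```text
clock: 27.25
eef_pos: [634.0, -14.8, -10.9]
tool_rot: [3.139, 0.001, 0.17]
force: [-4.1, -5.1, -0.6]
width: 17.8
gripper_force: 59.7
```

Call:
move_arm(steps=[[0,0,0,-0.0002,0.001,0,0.01],[0,0,0,0,0,0,0.01]])

```text
clock: 27.45
eef_pos: [633.7, -13.5, -10.9]
tool_rot: [3.14, 0.001, 0.17]
force: [-3.7, -4.8, -0.5]
width: 17.5
gripper_force: 59.6
```

```bash
python3 -c "
import v; v.prog()"
```

```text
{'clock': np.float64(27.45), 'eef_pos': array([633.746, -13.461, -10.909]), 'tool_rot': array([3.14e+00, 1.00e-03, 1.70e-01]), 'force': array([-3.662, -4.771, -0.478]), 'width': np.float64(17.493), 'gripper_force': np.float64(59.565)}
tcp in rack [-152.71293032   45.18233793]
top pad x max 49.1 y -3.6 91.1 rect ((4.459007263183594, 30.677467346191406), (121.4495849609375, 89.63095092773438), 89.66348266601562)
top vase rack [-11.81880106  45.25036966] 73.80652076269052
top pad rack [-3.17598393 41.01801481]
wrist pad x max -38.6 y -0.9 90.4 rect ((-83.230712890625, 44.50531768798828), (95.08009338378906, 89.89527130126953), 89.908447265625)
wrist handle ((-150.89183044433594, 46.1087532043457), (19.371540069580078, 52.83208084106445), 89.82764434814453)
wrist pad rack [-156.73590875   43.31538298]
```

Close to the wall now, so I'll take millimetre steps until the force rises.

Call:
move_arm(steps=[[0,0,0,-0.0002,0.001,0,0.01],[0,0,0,0,0,0,0.01]])

```text
clock: 27.95
eef_pos: [633.5, -12.5, -10.9]
tool_rot: [3.14, 0.001, 0.17]
force: [-3.2, -4.1, -1.5]
width: 17.6
gripper_force: 59.6
```

Call:
move_arm(steps=[[0,0,0,-0.0002,0.001,0,0.01],[0,0,0,0,0,0,0.01]])

```text
clock: 28.15
eef_pos: [633.5, -12.2, -10.9]
tool_rot: [3.139, 0.001, 0.17]
force: [-3.4, -5.4, -0.7]
width: 17.7
gripper_force: 59.6
```

Call:
move_arm(steps=[[0,0,0,-0.0002,0.001,0,0.01],[0,0,0,0,0,0,0.01]])

```text
clock: 28.35
eef_pos: [633.5, -12.1, -10.8]
tool_rot: [3.138, 0.001, 0.169]
force: [-2.5, -7.7, -0.5]
width: 17.6
gripper_force: 59.6
```

Call:
move_arm(steps=[[0,0,0.3,0.0008,0.001,0,0.01],[0,0,0,0,0,0,0.01],[0,0,0,0,0,0,0.01]])

```text
clock: 28.65
eef_pos: [633.4, -12.2, -10.8]
tool_rot: [3.137, 0.003, 0.173]
force: [-5.6, -8.5, 1.1]
width: 17.4
gripper_force: 60.2
```

```bash
python3 -c "
import v; from h import *
v.prog()
im,_=eyes.get_image('side'); im2,_=eyes.get_image('top')
cv2.imwrite('pics/a7.png',np.hstack([cv2.resize(im[120:280,210:390],(400,356)),cv2.resize(im2[90:220,200:330],(356,356))]))"
```

```text
{'clock': np.float64(28.65), 'eef_pos': array([633.421, -12.196, -10.778]), 'tool_rot': array([3.137e+00, 3.000e-03, 1.730e-01]), 'force': array([-5.561, -8.462,  1.143]), 'width': np.float64(17.378), 'gripper_force': np.float64(60.232)}
tcp in rack [-152.81149794   46.4842504 ]
top pad x max 48.5 y -52.6 91.5 rect ((4.13592529296875, 14.201339721679688), (154.84910583496094, 89.97339630126953), 89.85406494140625)
top vase rack [-9.72655065 45.41604972] 77.65685039919276
top pad rack [-2.0901318  47.20071758]
wrist pad x max -38.8 y 0.3 90.4 rect ((-83.2262191772461, 44.988338470458984), (94.11544799804688, 89.9035873413086), 89.92070007324219)
wrist handle ((-150.96705627441406, 47.348304748535156), (53.17830276489258, 19.36785316467285), 1.3754421472549438)
```

View pics/a7.png

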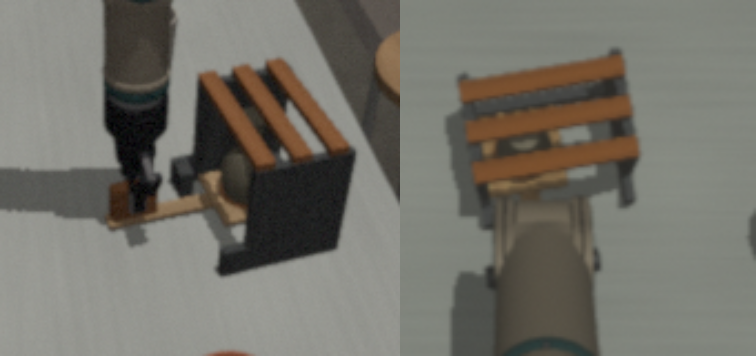

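The pad is at the rail and the left wall, behind the stop post. The vase stands upright under the slats: its neck shows at about (525,140) in the right half. I'll ease off, open and retreat.

Call:
move_arm(steps=[[0,0,0,-0.0003,-0.001,0,0.01],[0,0,0,0,-0.0005,0,0.016],[0,0,0,0,0,0,0.02],[0,0,0,0,0,0,0.03],[0,0,0,0,0,0,0.05]])

```text
clock: 29.55
eef_pos: [635.8, -7.0, -10.4]
tool_rot: [-3.141, -0.003, 0.181]
force: [1.3, 0.0, -0.0]
width: 43.0
gripper_force: 0.0
```

Call:
move_arm(steps=[[0,0,0,0,0,0,0.06],[0,0,0,0,0,0.005,0.06],[0,0,0,0,0,0.02,0.06],[0,0,0,0,0,0.03,0.06],[0,0,0,0,0,0.04,0.06]])

```text
clock: 30.05
eef_pos: [632.9, -8.3, 84.0]
tool_rot: [-3.141, 0.003, 0.18]
force: [0.3, -0.9, -1.0]
width: 60.3
gripper_force: 0.0
```

Call:
move_arm(steps=[[0,0,0,-0.01,0,0.04,0.06],[0,0,0,-0.03,-0.006,0.04,0.06],[0,0,0,-0.04,-0.007,0.04,0.06],[0,0,0,-0.04,-0.007,0.02,0.06],[0,0,0,0,0,0,0.06]])

```text
clock: 30.55
eef_pos: [516.0, -29.0, 222.4]
tool_rot: [3.141, -0.002, 0.177]
force: [0.8, -0.2, -0.3]
width: 60.3
gripper_force: 0.0
```

```bash
python3 -c "
import v; from h import *
v.prog()
im,_=eyes.get_image('side'); pts('side',['vase_mid','board_pad','board_handle','jar_mid','bowl','cup']); im2,_=eyes.get_image('wrist')
cv2.imwrite('pics/a8.png',np.hstack([cv2.resize(im[120:280,210:390],(400,356)),cv2.resize(im2,(400,356))]))"
```

```text
{'clock': np.float64(30.55), 'eef_pos': array([516.046, -29.007, 222.392]), 'tool_rot': array([ 3.141e+00, -2.000e-03,  1.770e-01]), 'force': array([ 0.819, -0.221, -0.337]), 'width': np.float64(60.334), 'gripper_force': np.float64(0.0)}
tcp in rack [-271.31965069   50.41405181]
top pad x max 48.8 y -2.9 91.5 rect ((4.444957733154297, 44.26974105834961), (94.41593170166016, 90.16496276855469), 89.75618743896484)
top handle ((-156.8440399169922, 47.7081184387207), (17.027463912963867, 58.31460952758789), 88.53753662109375)
top vase rack [-9.21647258 43.3012438 ] 78.22905338848341
top pad rack [-5.61554049 43.46991866]
wrist pad x max -89.9 y 35.8 60.5 rect ((-134.26852416992188, 48.003684997558594), (23.862384796142578, 89.2599868774414), 88.90007019042969)
wrist handle ((-155.7003173828125, 48.52928924560547), (17.970584869384766, 59.720088958740234), 88.73442840576172)
side vase_mid 0.76 [775.4   8.7  71.1]
side board_pad 0.66 [783.5  15.   12.1]
side board_pad 0.66 [ 525.9 -378.3   45.7]
side board_handle 0.62 [632.9 -15.3  39.7]
side jar_mid 0.86 [ 524.7 -378.9   45.1]
side bowl 0.83 [ 6.872e+02 -3.209e+02  5.000e-01]
side cup 0.91 [ 7.062e+02  3.122e+02 -2.000e-01]
side cup 0.25 [776.    9.2  74.4]
```

View pics/a8.png

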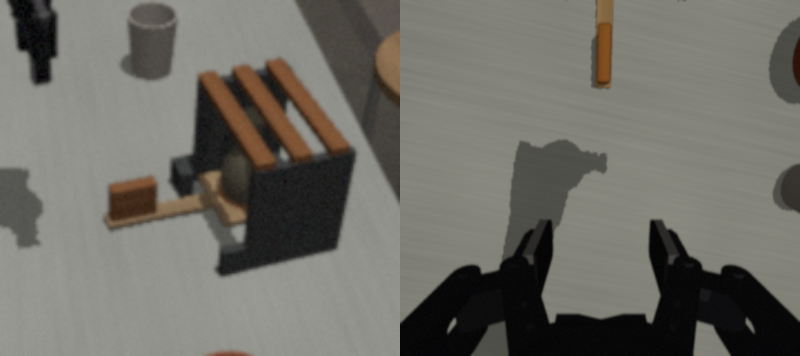

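The final views show the handle outside the rack at about (604,55) in the wrist half. The vase is upright under the slats, the pad is behind the stop post, and the bystanders have not moved.

```bash
python3 -c "
from h import *
print(ctrl.finish_job())"
```

```text
the job is handed in; nothing more can be done
None
```

The job is handed in: the vase stands upright on the pad, the board is pushed in to the back rail and over to the left wall behind the stop post, and the jar, bowl and cup have not moved. By my measurements the board sits about 1° askew because releasing the handle nudged it left; the pad's centre is still within a few millimetres of the target.

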